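# Set the dosing needle valve: bottom it, back off a quarter turn, lock it

### The arm

A 6-joint arm with a two-finger parallel gripper is mounted at the origin on a cart in front of the work surface, level with it; the furniture and walls round the work are solid. World frame = base frame: x ahead of the robot, y to its left, z up, the work surface at z = 0. Lengths are in mm, angles in rad, forces in N, time in s.
With the tool pointing down it reaches from about 375 to 900 mm from the base axis. Payload 3.1 kg.
Tool frame: the origin (TCP) lies midway between the tips of the shut fingers; the grasp point (between the pads) lies 19 mm behind it; x points along the fingers, y is the direction in which the jaws open and shut, and the axes are right-handed (so a half turn about x gives the same grasp; the last joint's range is limited). The gripper opens to 85 mm and grips with 20 to 120 N. Pads are 22 mm wide; open, the fingers measure 114 mm over their backs; the gripper's body (76 mm by 85 mm) begins 54 mm behind the grasp point. The pads swing forward as they close: fully open they stand 13 mm farther back than shut.
Start: joints at [-1.401, 0.527, 1.433, -0, 1.181, -0.178], TCP at [213.628, -587.333, 231.31] pointing down, gripper open.
Joint ranges: [-3.08, 3.08], [-0.75, 2.2], [0.22, 2.44], [-1.43, 4.57], [0, 2.65], [-2.85, 2.85]. Speed limits (rad/s): [2.79, 2.79, 3.14, 3.14, 3.14, 3.14].

### API

Orientations are given as [roll, pitch, yaw] about the fixed x, y, z axes, in that order (R = Rz(yaw) Ry(pitch) Rx(roll)).
In Python, from plant import robot gives the robot as it stands.
- The arm moves only by the tool play_rows, never from a script. Its argument "moves" is a list of rows, each an object of numbers: "x", "y", "z": the shift along the tool's x, y, z in cm; "yaw": the turn about the tool's x in rad; "jaw": the finger opening in cm, from 0 to 8.54. A call has 1 to 12 rows; each row is the pose to reach, as a shift and turn from the pose measured when the call began, along the tool's axes at that moment; what a row does not reach only later rows make up. A row lasts 1/8 s, in which the tool goes at most 62.5 mm and 10.7 degrees, less where a joint would pass 70% of its speed; a pose out of reach is approached as far as the arm can. A call with a gripper value outside its range is refused whole. The fingers move at their own pace and stop on an object; "newtons" is the grip in N (left out, the last holds). Time passes only in rows, so rows that repeat a pose let the fingers close. It gives the time, the measured TCP pose, the force and the opening at its end, in the units of the state.
- robot.state(): the state, without advancing time (a new reading comes with each control period).
- robot.grab_frame(name): name is "scene" or "top" or "wrist"; returns a dict with "pixels" (384x512x3 uint8, red, green, blue), "depth" (384x512 float32, mm along the optical axis (not along the pixel's ray), 0 where there is no reading), "fx", "fy", "cx", "cy" (pixels), "rvec" (rotation vector, rad) and "tvec" (3), from world to camera coordinates, as OpenCV has them. Camera axes: x right, y down, z forward; pixel columns grow to the right and rows downward; lengths in mm; the calibration is good to about 2 mm. A picture is of the moment at which its call begins.
- robot.hand_in(): hands the job in, once; it reports no verdict.
Trained networks look in a picture, given as the dict that the camera call returned (one of the last four; its "shot" number tells which), for a name from the list of things; names that differ only in an ending like _2 or _b are one class to them, and where a whole thing is asked for, a point or a joint stands for the part that bears it (a point fixed in the world has none). Each returns a list of dicts, best first, with "confidence" (0 to 1); they miss things now and then, are a little off and sometimes report something else, mostly with a low value. They report only what shows in the picture. A call takes as long as a camera call.
- robot.recognise(thing, picture): "at" ([x, y, z] in mm, in the coordinates of the camera as it stood for that picture, good to about 4 mm: the middle of the surface that is visible of it).
- robot.pinpoint(thing, picture): "at" ([x, y, z] in mm, in the coordinates of the camera as it stood for that picture, good to about 4 mm: a listed point, or the origin of a listed thing).
The state is a dict: "t": time; "joints": joint angles; "qvel": joint speeds; "tau": joint torques, N m; "position": TCP position; "tool_rot": TCP orientation; "contact_force": force on the tool from outside, world axes, zero at the start; "ft_torque": the same for the moment, N m; "finger_gap": opening from 0.0 (shut) to 1.0 (fully open).
Only numpy, scipy, OpenCV 4.12 (cv2) and the standard library are available. Lean on these libraries where they do the work, as an engineer would, in place of code of your own. Each camera call takes 0.05 s, during which the arm holds its last target.

### The job

Screw the dosing valve's wing knob in (clockwise from above) until you feel it bottom, snugging it just hard enough that the valve begins to twist on its rubber mount (a few degrees, never more than 12), then back it off a quarter turn from the bottom. Then lock the setting by pressing the raised locking lever down flat, and leave the small bottles and the cup round the valve undisturbed.

Things in the scene. Friction and masses are not known exactly. Their poses are not given: they have to be found in the camera images.
- stand: steel base plate of the valve, 120 (x) x 110 (y) x 8 mm, fixed to the bench at z = 0; origin at the centre of its underside, z up. On it, on a 48 mm round rubber mount, stands an aluminium block 46 x 46 mm, 16 to 50 mm above the bench, with a brass hose nipple on its +x and -x sides (out to 48 mm from the axis) and the locking lever on its -y side.
- gland_top (a point): top centre of the gland nuts on the block, 66 mm above the bench, on the knob's axis (the stand's z axis); nuts 20 to 28 mm across. Above it only the 8 mm spindle carries the wing knob. Screwing in: the knob starts 0.9 to 2.3 rad open; the direction in which it points when it bottoms differs each time and cannot be seen. Friction while turning about 0.04 N m; at the bottom it stops hard.
- knob_grip (a point): grip point in the wing knob, on its axis, 8 mm below its top, 90 to 91 mm above the bench. The wing is an upright grey bar 46 long, 12 thick, 22 mm high, rounded ends, a small nub on top of one end; this point's x runs along the bar to the nub, y across it, z up. Bar underside is 14 mm below the point, 10 mm above the gland. Clockwise from above screws in; it rises 1.5 mm per turn out.
- valve (a joint): twist of the whole valve (block, knob, lever) about the vertical on its rubber mount, rad, 0 at rest, positive clockwise from above (as screwing in drags it). The rubber is a spring of 3 N m per rad: snug is 0.04 rad or more (0.12 N m) with the knob bottomed; above 0.22 rad (0.66 N m) the needle seat is damaged. It springs back when let go.
- lock_lever (a joint): angle of the locking lever, rad: 0 = down flat (locked, on its stop), growing as it stands up; starts at 0.4 to 0.65 and stays where put (0.10 N m of friction). Steel arm 12 mm wide, 70 mm long from its pivot, with a grey thumb pad 20 mm wide and 6 mm thick at the end. Pivot along the stand's x, 45 mm from the knob axis toward the stand's -y, 38 mm above the bench; the arm points to -y when flat.
- lever_press (a point): top of the thumb pad as it will be when the lever is flat: 50 mm from the pivot, 95 mm from the knob axis toward the stand's -y, 41 mm above the bench. It does not follow the lever's angle. A fingertip pushed straight down over a point 5 to 20 mm nearer the knob than this meets the raised lever and folds it flat.
- small_bottle: bystander: brown bottle with a black cap, 34 mm diameter, 66 mm high, standing loose about 130 mm from the knob axis; origin at the centre of its underside
- drop_bottle: bystander: small white bottle, 25 mm diameter, 56 mm high, standing loose about 135 mm from the knob axis; origin at the centre of its underside
- cup: bystander: small green plastic cup, 47 mm across the rim, 38 mm high, standing loose about 125 mm from the knob axis; origin at the centre of its underside

How it is judged:
By the outcome, as a careful person would: the job done as asked, in the order asked, and still so for the second after the job is handed in, with the robot touching nothing.
It also fails if it takes over 72 s, if anything falls off the work surface, if the arm or the gripper's body presses on something with over 40 N, if the wrist force passes 120 N, or if a joint passes its speed limit or range.

## Working session

There is one attempt and no reset: what is moved stays moved. The work goes in short steps, Python scripts to look and compute and a tool call to move; the robot and the scene stay as the last step left them, time stands still between calls to the robot, and variables do not carry over. Pictures are saved under pics/ and viewed, and the job is handed in when it is done.

Besides the shell and the picture viewer there is one more tool, called after "Emit:" by a JSON object that holds its "fn" and its "kwargs", one argument or row to a line. play_rows: Moves the arm, as the interface text tells. Its arguments: {"type":"object","properties":{"moves":{"type":"array"},"newtons":{"type":"number"}},"required":["moves"]}

```bash
ls; mkdir -p pics
cat > h.py <<'E'
import numpy as np, cv2
from scipy.spatial.transform import Rotation as Ro
from plant import robot
def w2c(f):
    R=cv2.Rodrigues(np.array(f['rvec'],float))[0]; return R,np.array(f['tvec'],float).ravel()
def c2w(f,p):
    R,t=w2c(f); return R.T@(np.array(p,float)-t)
def proj(f,p):
    R,t=w2c(f); c=R@np.array(p,float)+t; return (f['fx']*c[0]/c[2]+f['cx'],f['fy']*c[1]/c[2]+f['cy'])
def cloud(f):
    R,t=w2c(f); d=f['depth']; v,u=np.mgrid[:d.shape[0],:d.shape[1]]
    P=np.stack([(u-f['cx'])/f['fx']*d,(v-f['cy'])/f['fy']*d,d],-1)
    return (P-t)@R
def save(f,n,s=1.5):
    cv2.imwrite('pics/'+n,cv2.resize(f['pixels'][:,:,::-1],None,fx=s,fy=s,interpolation=cv2.INTER_CUBIC))
E
python3 - <<'E'
from h import *
print(robot.state())
for n in ['scene','top']:
    f=robot.grab_frame(n); save(f,n+'0.png')
    for th in ['stand','gland_top','knob_grip','lever_press','small_bottle','drop_bottle','cup','lock_lever']:
        for fn in ('pinpoint','recognise'):
            try:
                r=getattr(robot,fn)(th,f)
                for q in r[:1]: print(n,fn,th,round(q['confidence'],2),c2w(f,q['at']).round(1),np.round(proj(f,c2w(f,q['at'])),0),{k:v for k,v in q.items() if k not in('at','confidence')})
            except Exception as e: print(th,fn,e)
E
```

```text
pics
{'t': 0.0, 'joints': array([-1.40049695e+00,  5.28465871e-01,  1.43389901e+00, -1.09410408e-05,
        1.18140935e+00, -1.78481580e-01]), 'qvel': array([ 0.00100776,  0.0001222 , -0.00011932, -0.00054448, -0.00038372,
        0.00201295]), 'tau': array([-1.25537990e-03, -4.42352986e+01, -1.78028798e+01, -3.57288554e-04,
        8.30249337e-03,  1.60532004e-06]), 'position': array([ 213.50731355, -586.63712515,  230.3348564 ]), 'tool_rot': array([-1.74464232,  1.56861473,  1.74573545]), 'contact_force': array([ 0.49614818, -0.71920263, -0.25634804]), 'ft_torque': array([-0.05051014,  0.04299089,  0.01684805]), 'finger_gap': 1.0033738666986154}
scene pinpoint stand 0.79 [503.1   6.8   0.6] [295. 224.] {}
scene recognise stand 0.65 [485.7  16.5   6.1] [298. 227.] {}
scene pinpoint gland_top 0.69 [499.5   4.7  62.6] [299. 200.] {}
scene recognise gland_top 0.8 [489.6  13.7  47. ] [299. 210.] {}
scene pinpoint knob_grip 0.55 [501.    8.1  90.3] [298. 188.] {}
scene recognise knob_grip 0.5 [491.1  16.1 100.4] [299. 188.] {}
scene pinpoint lever_press 0.87 [491.6 -85.   38.9] [331. 19
[... 867 characters left out ...]
.8  -1.5] [228. 233.] {}
top recognise knob_grip 0.65 [503.5   8.2  97.9] [289. 215.] {}
top pinpoint lever_press 0.87 [494.  -86.8  37.3] [333. 223.] {}
top recognise lever_press 0.66 [495.7  -2.1  47.4] [293. 222.] {}
top pinpoint small_bottle 0.5 [561.  114.1   3.5] [238. 195.] {}
top recognise small_bottle 0.76 [557.7 112.3  57.3] [238. 192.] {}
top recognise drop_bottle 0.49 [474.2 132.7  44.7] [228. 232.] {}
top pinpoint cup 0.96 [596.4 -63.1  -1.9] [318. 179.] {}
top recognise cup 0.93 [605.9 -66.8   5.4] [320. 174.] {}
lock_lever pinpoint it knows: cup, drop_bottle, gland_top, knob_grip, lever_press, small_bottle, stand
top recognise lock_lever 0.83 [492.9 -69.4  59.9] [326. 222.] {}
```

Run:
```python
from h import *
f=robot.grab_frame('top'); 
c=f['pixels'][150:300,200:400]; cv2.imwrite('pics/topc.png',cv2.resize(c[:,:,::-1],None,fx=4,fy=4,interpolation=cv2.INTER_CUBIC))
P=cloud(f)
m=(np.hypot(P[...,0]-501,P[...,1]-6)<32)&(P[...,2]>86)
q=P[m]; print(len(q),q.mean(0),q[:,2].max())
c0=q[:,:2].mean(0); u,s,vt=np.linalg.svd(q[:,:2]-c0); print(vt[0],np.arctan2(vt[0][1],vt[0][0]),s)
a=(q[:,:2]-c0)@vt[0]; b=(q[:,:2]-c0)@vt[1]; print(a.min(),a.max(),b.min(),b.max()); mid=c0+vt[0]*(a.min()+a.max())/2; print(mid)
h=q[:,2]
for lo in range(-28,28,4):
    k=(a>=lo)&(a<lo+4)
    if k.any(): print(lo,h[k].max().round(1),np.median(h[k]).round(1))
# lever tip
m=(P[...,2]>20)&(P[...,1]<-30)&(P[...,1]>-120)&(abs(P[...,0]-495)<30)
q=P[m]
for y in range(-120,-30,8):
    k=(q[:,1]>=y)&(q[:,1]<y+8)
    if k.any(): print(y,k.sum(),q[k].mean(0).round(1))
```

```text
136 [501.0450492    6.51116086  98.2558387 ] 102.33513208884212
[-0.7705201  0.6374157] 2.4504530232059114 [148.69727385  40.47289908]
-22.509118654308473 22.27742623566897 -6.238091439392731 5.7942409928844745
[501.13431103   6.43731867]
-24 99.5 96.7
-20 101.9 98.5
-16 100.6 98.8
-12 99.7 98.5
-8 101.3 99.1
-4 101.0 99.1
0 101.0 98.9
4 101.5 98.9
8 101.5 98.2
12 100.6 98.9
16 102.3 98.7
20 98.1 97.9
-104 9 [491.7 -96.5  75.7]
-96 40 [490.6 -91.5  74.4]
-88 36 [492.3 -84.   69.5]
-80 37 [492.9 -76.4  64.7]
-72 25 [494.4 -68.2  59.6]
-64 27 [494.9 -59.8  55. ]
-56 24 [495.6 -51.5  50.3]
-48 49 [497.1 -43.3  44.5]
-40 58 [496.5 -35.8  43.2]
-32 8 [497.2 -30.9  42.3]
```

View pics/topc.png

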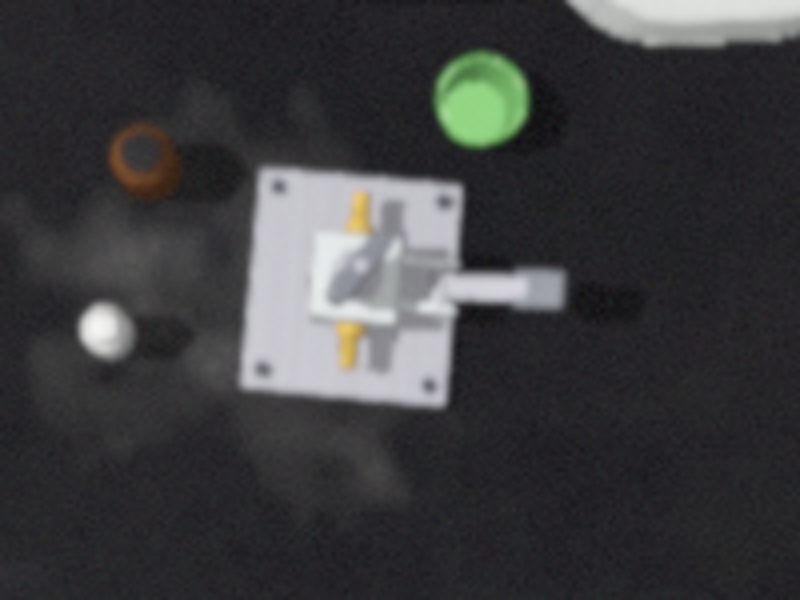

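View pics/scene0.png

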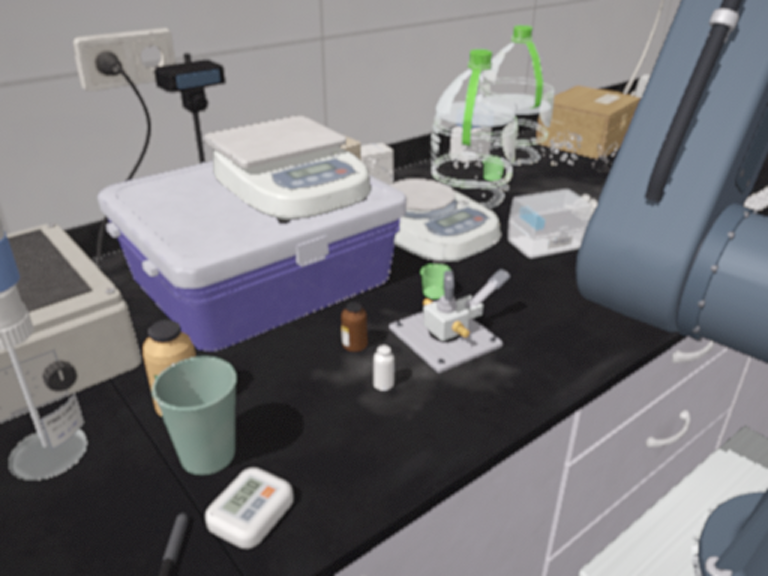

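Run:
```python
from h import *
s=robot.state(); R=Ro.from_euler('xyz',s['tool_rot']).as_matrix(); print(R.round(3), s['position'],s['t'])
d=np.array([501.1,6.4,180])-s['position']; print((R.T@d).round(1))
print(np.arctan2(R[1,1],R[0,1]))
for n in ['scene','top']:
    f=robot.grab_frame(n);P=cloud(f)
    k=(P[...,0]>330)&(P[...,0]<760)&(abs(P[...,1])<500)&(P[...,2]>150)&(P[...,2]<600)
    q=P[k]; H,xe,ye=np.histogram2d(q[:,0],q[:,1],bins=[range(330,761,60),range(-500,501,100)]);print(n);print(H.astype(int))
```

```text
[[ 0.     0.342 -0.94 ]
 [ 0.    -0.94  -0.342]
 [-1.    -0.    -0.   ]] [ 213.59966295 -587.34678197  231.31174752] 1.65
[  51.3 -459.8 -473.1]
-1.2220503673233831
scene
[[  0   0   0   0   0   0   0   0   0   0]
 [  0   0   0   0   0   0   0   0   0   0]
 [  0   0   0   0   0   0   0   0   0   0]
 [  0   0   0   0   0   0   0   0   0   0]
 [  0   0   0   0   0   0   0   0   0 653]
 [  0   0   0   0   2 739 536   0   0   0]
 [  0  19   0   0  48 503 712   0   0   0]]
top
[[   0    0    0    0    0    0    0    0    0    0]
 [   0    0    0    0    0    0    0    0    0    0]
 [   0    0    0    0    0    0    0    0    0    0]
 [   0    0    0    0    0    0    0    0    0    0]
 [   0    0    0    0    0    0    0    0    0  973]
 [   0    0    0    0   33  959  405   39    2    0]
 [   0   38    0    0  305 1643 1021   24    6    0]]
```

Emit:
{"fn": "play_rows", "kwargs": {
  "moves": [
    {"x":0.4,"y":-3.8,"z":-3.9,"yaw":-0.175,"jaw":4},
    {"x":0.8,"y":-7.7,"z":-7.9,"yaw":-0.35,"jaw":4},
    {"x":1.3,"y":-11.5,"z":-11.8,"yaw":-0.525,"jaw":4},
    {"x":1.7,"y":-15.3,"z":-15.8,"yaw":-0.7,"jaw":4},
    {"x":2.1,"y":-19.2,"z":-19.7,"yaw":-0.875,"jaw":4},
    {"x":2.5,"y":-23,"z":-23.7,"yaw":-1.05,"jaw":4},
    {"x":3,"y":-26.8,"z":-27.6,"yaw":-1.225,"jaw":4},
    {"x":3.4,"y":-30.6,"z":-31.5,"yaw":-1.4,"jaw":4},
    {"x":3.8,"y":-34.5,"z":-35.5,"yaw":-1.575,"jaw":4},
    {"x":4.2,"y":-38.3,"z":-39.4,"yaw":-1.75,"jaw":4},
    {"x":4.7,"y":-42.1,"z":-43.4,"yaw":-1.925,"jaw":4},
    {"x":5.1,"y":-46,"z":-47.3,"yaw":-2.1,"jaw":4}
  ]
}}

```text
t: 3.25
position: [502.0, 8.3, 180.4]
tool_rot: [0.377, 1.57, -0.31]
contact_force: [1.1, -0.8, -0.0]
finger_gap: 0.466
```

Emit:
{"fn": "play_rows", "kwargs": {
  "moves": [
    {"x":0,"y":0,"z":0,"yaw":0,"jaw":4},
    {"x":0,"y":0,"z":0,"yaw":0,"jaw":4}
  ]
}}

```text
t: 3.5
position: [501.8, 8.2, 180.4]
tool_rot: [-0.095, 1.57, -0.781]
contact_force: [0.2, 0.2, -0.9]
finger_gap: 0.467
```

```bash
cat > st.py <<'E'
from h import *
def st():
    s=robot.state(); R=Ro.from_euler('xyz',s['tool_rot']).as_matrix()
    phi=np.arctan2(R[1,1],R[0,1])
    print('t',round(s['t'],3),'pos',s['position'].round(2),'phi',round(phi,4),'j6',round(s['joints'][5],3),'F',s['contact_force'].round(2),'T',s['ft_torque'].round(3),'gap',round(s['finger_gap']*85.4,1), 'toolx',R[:,0].round(4))
    return s,R,phi
E
python3 - <<'E'
from st import *
s,R,phi=st()
f=robot.grab_frame('wrist'); save(f,'w1.png')
for th in ['gland_top','knob_grip','lever_press','stand']:
    for q in robot.pinpoint(th,f)[:1]: print(th,round(q['confidence'],2),c2w(f,q['at']).round(1))
P=cloud(f)
m=(np.hypot(P[...,0]-501,P[...,1]-6)<30)&(P[...,2]>84)&(P[...,2]<108)
q=P[m]; c0=q[:,:2].mean(0); u,s_,vt=np.linalg.svd(q[:,:2]-c0,full_matrices=False); print(len(q),c0,np.arctan2(vt[0][1],vt[0][0]))
a=(q[:,:2]-c0)@vt[0]; b=(q[:,:2]-c0)@vt[1]; print(a.min(),a.max(),b.min(),b.max(),np.median(q[:,2])); 
r=cv2.minAreaRect(q[:,:2].astype(np.float32));print(r)
E
```

```text
t 3.5 pos [501.8    8.23 180.41] phi 0.884 j6 -1.09 F [ 0.2   0.23 -0.88] T [ 0.047 -0.011 -0.004] gap 39.9 toolx [ 8.e-04 -8.e-04 -1.e+00]
gland_top 0.71 [498.6  10.1  67.9]
knob_grip 0.71 [501.    5.3  89.2]
lever_press 0.62 [494.8 -93.5  42.9]
stand 0.55 [502.    7.   -4.7]
676 [500.27788615   9.1327284 ] -0.7035809503006754
-20.746054998267347 24.391026040831374 -5.916341352028067 5.971323356959306 98.0480718375702
((501.7385559082031, 8.007405281066895), (11.665618896484375, 45.16736602783203), 50.4576530456543)
```

View pics/w1.png

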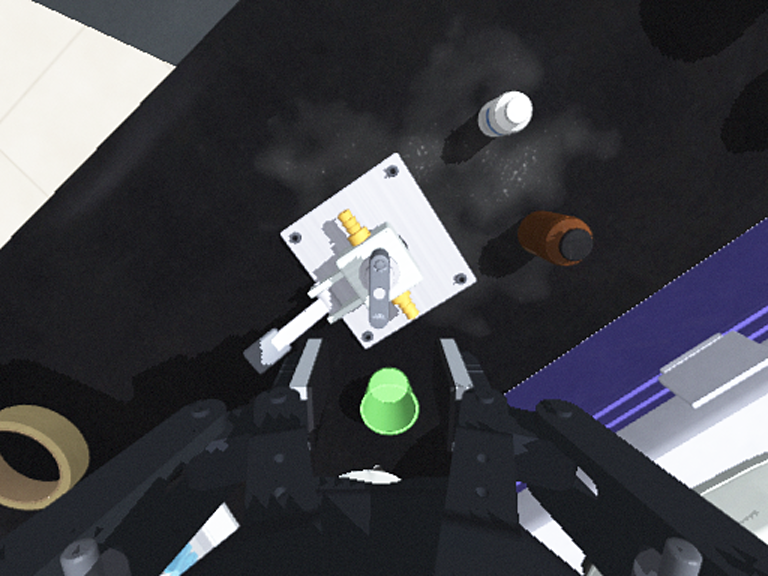

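Emit:
{"fn": "play_rows", "kwargs": {
  "moves": [
    {"x":3,"y":-0.05,"z":0,"yaw":0.012,"jaw":3.5},
    {"x":6,"y":-0.05,"z":0,"yaw":0.012,"jaw":3.5},
    {"x":8,"y":-0.05,"z":0,"yaw":0.012,"jaw":3.5},
    {"x":10,"y":-0.05,"z":0,"yaw":0.012,"jaw":3.5},
    {"x":10.6,"y":-0.05,"z":0,"yaw":0.012,"jaw":3.5},
    {"x":10.6,"y":-0.05,"z":0,"yaw":0.012,"jaw":3.5}
  ]
}}

```text
t: 4.5
position: [501.5, 6.0, 74.6]
tool_rot: [0.161, 1.57, -0.542]
contact_force: [0.5, 0.1, 0.3]
finger_gap: 0.409
```

Run:
```python
from st import *
st()
f=robot.grab_frame('wrist'); save(f,'w2.png')
```

```text
t 4.5 pos [501.49   5.98  74.57] phi 0.8682 j6 -1.079 F [0.52 0.13 0.27] T [-0.007  0.024 -0.034] gap 34.9 toolx [ 7.e-04 -4.e-04 -1.e+00]
```

View pics/w2.png

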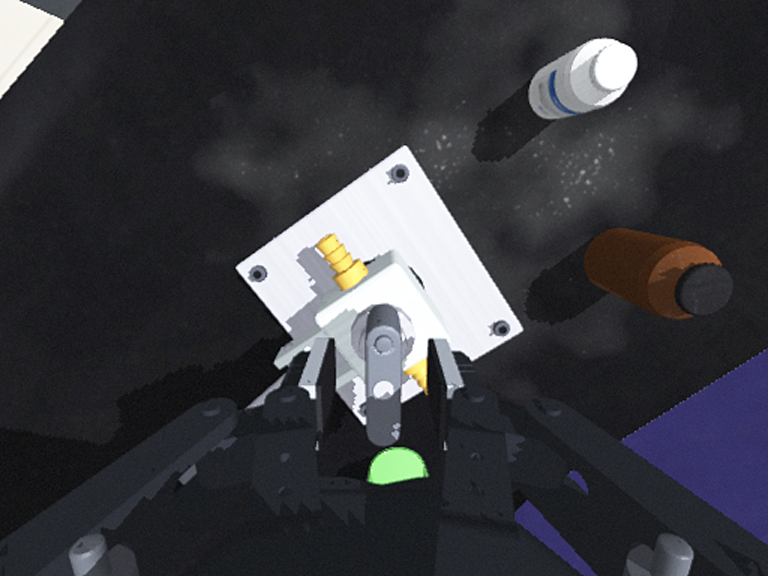

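Emit:
{"fn": "play_rows", "kwargs": {
  "newtons": 50,
  "moves": [
    {"x":0,"y":0.1,"z":0,"yaw":0,"jaw":2.5},
    {"x":0,"y":0.1,"z":0,"yaw":0,"jaw":0.5},
    {"x":0,"y":0.1,"z":0,"yaw":0,"jaw":0.5},
    {"x":0,"y":0.1,"z":0,"yaw":0,"jaw":0.5},
    {"x":0,"y":0.1,"z":0,"yaw":0,"jaw":0.5}
  ]
}}

```text
t: 5.18
position: [502.8, 6.3, 75.8]
tool_rot: [0.192, 1.567, -0.51]
contact_force: [-1.2, -2.4, 5.6]
finger_gap: 0.129
```

Run:
```python
from st import *
st()
f=robot.grab_frame('wrist'); save(f,'w3.png')
st()
```

```text
t 5.175 pos [502.8    6.33  75.82] phi 0.869 j6 -1.077 F [-1.18 -2.43  5.62] T [-0.462  0.226 -0.06 ] gap 11.1 toolx [ 0.0029 -0.0016 -1.    ]
t 5.225 pos [502.8    6.33  75.8 ] phi 0.8689 j6 -1.077 F [-1.06 -3.11  6.18] T [-0.508  0.291 -0.001] gap 11.1 toolx [ 0.0029 -0.0016 -1.    ]
```

View pics/w3.png

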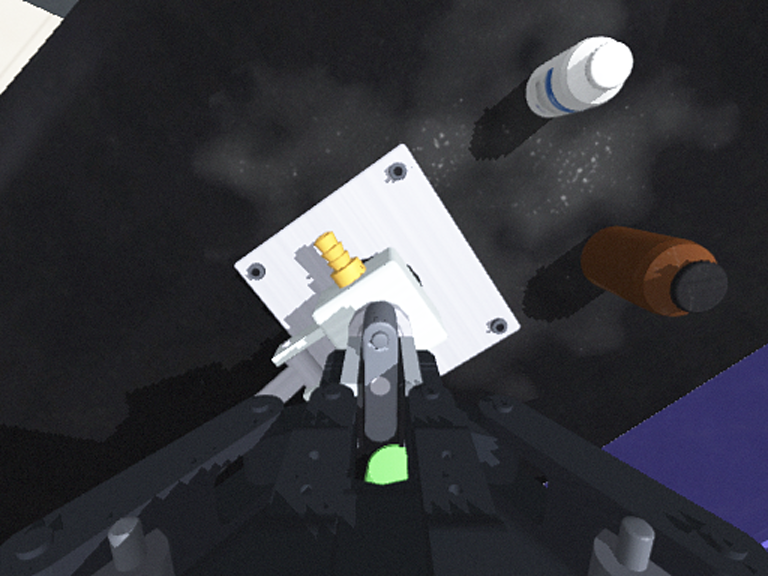

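Emit:
{"fn": "play_rows", "kwargs": {
  "moves": [
    {"yaw":0.1,"jaw":0.5},
    {"yaw":0.2,"jaw":0.5},
    {"yaw":0.3,"jaw":0.5},
    {"yaw":0.4,"jaw":0.5},
    {"yaw":0.4,"jaw":0.5}
  ]
}}

```text
validation failed for argument at $.mo...
```

Run:
```python
from st import *
st()
```

```text
t 5.225 pos [502.8    6.33  75.8 ] phi 0.8689 j6 -1.077 F [-1.06 -3.11  6.18] T [-0.508  0.291 -0.001] gap 11.1 toolx [ 0.0029 -0.0016 -1.    ]
```

Emit:
{"fn": "play_rows", "kwargs": {
  "moves": [
    {"x":0,"y":0,"z":0,"yaw":0.1,"jaw":0.5},
    {"x":0,"y":0,"z":0,"yaw":0.2,"jaw":0.5},
    {"x":0,"y":0,"z":0,"yaw":0.3,"jaw":0.5},
    {"x":0,"y":0,"z":0,"yaw":0.4,"jaw":0.5},
    {"x":0,"y":0,"z":0,"yaw":0.4,"jaw":0.5}
  ]
}}

```text
t: 5.85
position: [502.3, 5.9, 75.9]
tool_rot: [0.25, 1.568, -0.85]
contact_force: [-2.3, -3.9, 1.1]
finger_gap: 0.129
```

Run:
```python
from st import *
st()
```

```text
t 5.85 pos [502.32   5.94  75.87] phi 0.4708 j6 -0.678 F [-2.28 -3.87  1.05] T [-0.783  0.33   0.036] gap 11.0 toolx [ 0.002  -0.0022 -1.    ]
```

Emit:
{"fn": "play_rows", "kwargs": {
  "moves": [
    {"x":0,"y":0,"z":0,"yaw":0.1,"jaw":0.5},
    {"x":0,"y":0,"z":0,"yaw":0.2,"jaw":0.5},
    {"x":0,"y":0,"z":0,"yaw":0.3,"jaw":0.5},
    {"x":0,"y":0,"z":0,"yaw":0.4,"jaw":0.5},
    {"x":0,"y":0,"z":0,"yaw":0.4,"jaw":0.5}
  ]
}}

```text
t: 6.48
position: [501.8, 5.7, 75.8]
tool_rot: [0.199, 1.568, -1.299]
contact_force: [-2.1, -3.1, 1.7]
finger_gap: 0.133
```

Run:
```python
from st import *
st()
```

```text
t 6.475 pos [501.75   5.71  75.78] phi 0.0736 j6 -0.281 F [-2.05 -3.07  1.75] T [-0.796  0.447  0.062] gap 11.4 toolx [ 7.0e-04 -2.6e-03 -1.0e+00]
```

Emit:
{"fn": "play_rows", "kwargs": {
  "moves": [
    {"x":0,"y":0,"z":0,"yaw":0.04,"jaw":0.5},
    {"x":0,"y":0,"z":0,"yaw":0.08,"jaw":0.5},
    {"x":0,"y":0,"z":0,"yaw":0.12,"jaw":0.5},
    {"x":0,"y":0,"z":0,"yaw":0.12,"jaw":0.5}
  ]
}}

```text
t: 6.98
position: [501.6, 5.7, 75.8]
tool_rot: [0.175, 1.568, -1.44]
contact_force: [-2.6, -4.0, 0.0]
finger_gap: 0.13
```

Run:
```python
from st import *
st()
```

```text
t 6.975 pos [501.56   5.66  75.79] phi -0.0436 j6 -0.163 F [-2.57 -4.01  0.01] T [-0.664  0.29   0.022] gap 11.1 toolx [ 4.0e-04 -2.7e-03 -1.0e+00]
```

Emit:
{"fn": "play_rows", "kwargs": {
  "moves": [
    {"x":0,"y":0,"z":0,"yaw":0.03,"jaw":0.5},
    {"x":0,"y":0,"z":0,"yaw":0.06,"jaw":0.5},
    {"x":0,"y":0,"z":0,"yaw":0.06,"jaw":0.5}
  ]
}}

```text
t: 7.35
position: [501.4, 5.7, 75.8]
tool_rot: [0.131, 1.568, -1.543]
contact_force: [-1.9, -3.2, 0.7]
finger_gap: 0.126
```

Run:
```python
from st import *
st()
```

```text
t 7.35 pos [501.43   5.66  75.75] phi -0.1036 j6 -0.103 F [-1.9  -3.18  0.66] T [-0.667  0.341  0.028] gap 10.8 toolx [ 1.0e-04 -2.7e-03 -1.0e+00]
```

Emit:
{"fn": "play_rows", "kwargs": {
  "moves": [
    {"x":0,"y":0,"z":0,"yaw":0.04,"jaw":0.5},
    {"x":0,"y":0,"z":0,"yaw":0.08,"jaw":0.5},
    {"x":0,"y":0,"z":0,"yaw":0.12,"jaw":0.5},
    {"x":0,"y":0,"z":0,"yaw":0.12,"jaw":0.5}
  ]
}}

```text
t: 7.85
position: [501.2, 5.7, 75.7]
tool_rot: [0.096, 1.568, -1.698]
contact_force: [-2.5, -2.8, 0.6]
finger_gap: 0.129
```

Run:
```python
from st import *
st()
```

```text
t 7.85 pos [501.25   5.67  75.71] phi -0.2228 j6 0.016 F [-2.5  -2.78  0.58] T [-0.672  0.331  0.027] gap 11.0 toolx [-3.0e-04 -2.7e-03 -1.0e+00]
```

Emit:
{"fn": "play_rows", "kwargs": {
  "moves": [
    {"x":0,"y":0,"z":0,"yaw":0.04,"jaw":0.5},
    {"x":0,"y":0,"z":0,"yaw":0.08,"jaw":0.5},
    {"x":0,"y":0,"z":0,"yaw":0.12,"jaw":0.5},
    {"x":0,"y":0,"z":0,"yaw":0.12,"jaw":0.5}
  ]
}}

```text
t: 8.35
position: [501.1, 5.7, 75.7]
tool_rot: [0.1, 1.568, -1.812]
contact_force: [-2.2, -3.6, 1.4]
finger_gap: 0.128
```

Run:
```python
from st import *
st()
```

```text
t 8.35 pos [501.07   5.69  75.73] phi -0.3405 j6 0.134 F [-2.18 -3.64  1.44] T [-0.636  0.407  0.295] gap 10.9 toolx [-7.0e-04 -2.9e-03 -1.0e+00]
```

Run:
```python
from st import *
f=robot.grab_frame('wrist'); save(f,'w4.png');st()
for i in range(3):
    f=robot.grab_frame('top');st()
```

```text
t 8.4 pos [501.06   5.69  75.71] phi -0.3406 j6 0.134 F [-1.57 -4.31  0.8 ] T [-0.639  0.35   0.346] gap 10.9 toolx [-7.0e-04 -2.8e-03 -1.0e+00]
t 8.45 pos [501.04   5.69  75.7 ] phi -0.341 j6 0.135 F [-3.04 -2.69  0.82] T [-0.632  0.413  0.267] gap 10.8 toolx [-8.0e-04 -2.8e-03 -1.0e+00]
t 8.5 pos [501.08   5.71  75.74] phi -0.3414 j6 0.135 F [-1.69 -2.91  1.3 ] T [-0.626  0.384  0.336] gap 10.7 toolx [-7.0e-04 -2.7e-03 -1.0e+00]
t 8.55 pos [501.09   5.68  75.72] phi -0.3417 j6 0.135 F [-2.58 -3.75  1.62] T [-0.653  0.466  0.348] gap 10.9 toolx [-7.0e-04 -2.7e-03 -1.0e+00]
```

View pics/w4.png

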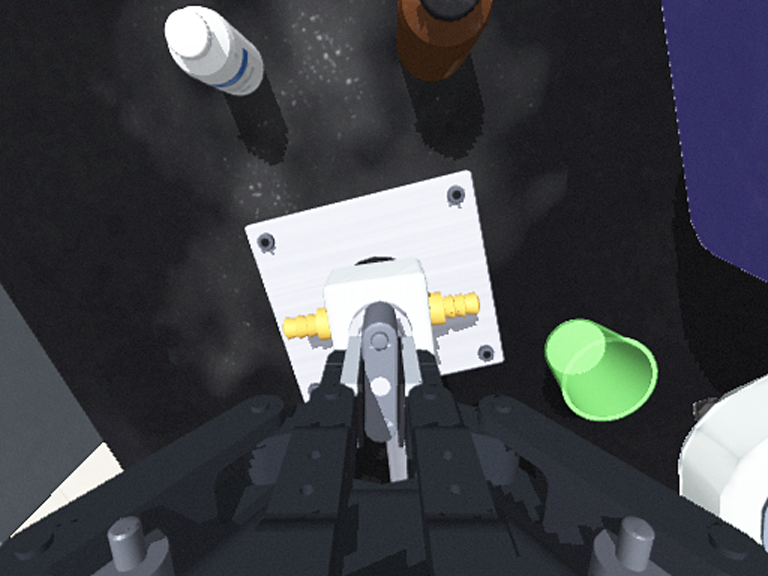

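Emit:
{"fn": "play_rows", "kwargs": {
  "moves": [
    {"x":0,"y":0,"z":0,"yaw":-0.15,"jaw":0.5},
    {"x":0,"y":0,"z":0,"yaw":-0.3,"jaw":0.5},
    {"x":0,"y":0,"z":0,"yaw":-0.45,"jaw":0.5},
    {"x":0,"y":0,"z":0,"yaw":-0.6,"jaw":0.5},
    {"x":0,"y":0,"z":0,"yaw":-0.75,"jaw":0.5},
    {"x":0,"y":0,"z":0,"yaw":-0.9,"jaw":0.5},
    {"x":0,"y":0,"z":0,"yaw":-1.05,"jaw":0.5},
    {"x":0,"y":0,"z":0,"yaw":-1.2,"jaw":0.5},
    {"x":0,"y":0,"z":0,"yaw":-1.35,"jaw":0.5},
    {"x":0,"y":0,"z":0,"yaw":-1.5,"jaw":0.5},
    {"x":0,"y":0,"z":0,"yaw":-1.6,"jaw":0.5},
    {"x":0,"y":0,"z":0,"yaw":-1.6,"jaw":0.5}
  ]
}}

```text
t: 10.05
position: [502.9, 6.6, 76.1]
tool_rot: [-0.027, 1.567, -0.343]
contact_force: [2.2, 3.0, 1.5]
finger_gap: 0.124
```

Run:
```python
from st import *
st()
```

```text
t 10.05 pos [502.87   6.57  76.07] phi 1.2549 j6 -1.463 F [2.24 3.   1.51] T [ 0.782 -0.383 -0.052] gap 10.6 toolx [ 0.0034 -0.0012 -1.    ]
```

Emit:
{"fn": "play_rows", "kwargs": {
  "moves": [
    {"x":0,"y":0,"z":0,"yaw":-0.05,"jaw":0.5},
    {"x":0,"y":0,"z":0,"yaw":-0.092,"jaw":0.5},
    {"x":0,"y":0,"z":0,"yaw":-0.092,"jaw":0.5}
  ]
}}

```text
t: 10.42
position: [503.0, 6.9, 76.1]
tool_rot: [0.069, 1.567, -0.157]
contact_force: [-0.5, 0.3, 1.8]
finger_gap: 0.131
```

Run:
```python
from st import *
st()
f=robot.grab_frame('wrist'); save(f,'w5.png');st()
```

```text
t 10.425 pos [503.01   6.87  76.07] phi 1.3443 j6 -1.553 F [-0.54  0.29  1.79] T [ 0.221  0.042 -0.047] gap 11.2 toolx [ 3.7e-03 -6.0e-04 -1.0e+00]
t 10.475 pos [503.04   6.84  76.1 ] phi 1.3444 j6 -1.554 F [-0.79  1.62  2.17] T [ 0.307  0.025 -0.023] gap 11.0 toolx [ 3.8e-03 -6.0e-04 -1.0e+00]
```

View pics/w5.png

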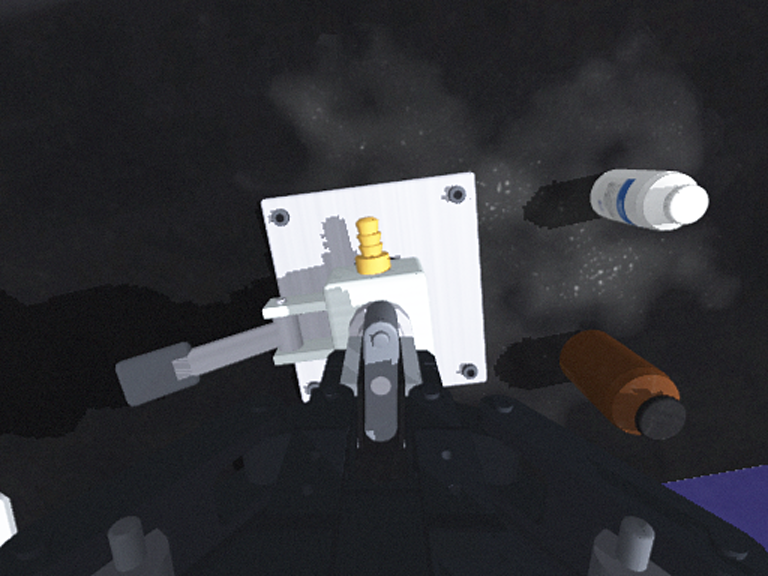

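Emit:
{"fn": "play_rows", "kwargs": {
  "moves": [
    {"x":0,"y":0,"z":0,"yaw":0,"jaw":2.0},
    {"x":0,"y":0,"z":0,"yaw":0,"jaw":3.5},
    {"x":0,"y":0,"z":0,"yaw":0,"jaw":3.5},
    {"x":-2,"y":0,"z":0,"yaw":0,"jaw":3.5},
    {"x":-5,"y":0,"z":0,"yaw":0,"jaw":3.5},
    {"x":-10,"y":0,"z":0,"yaw":0,"jaw":3.5},
    {"x":-11,"y":0,"z":0,"yaw":0,"jaw":3.5},
    {"x":-11,"y":0,"z":0,"yaw":0,"jaw":3.5}
  ]
}}

```text
t: 11.48
position: [502.7, 6.9, 186.5]
tool_rot: [0.04, 1.566, -0.186]
contact_force: [-0.1, -0.2, 0.2]
finger_gap: 0.41
```

Run:
```python
from st import *
s,R,phi=st()
for n in ['wrist','wrist','top']:
    f=robot.grab_frame(n); save(f,'r_'+n+'.png'); P=cloud(f)
    m=(np.hypot(P[...,0]-501,P[...,1]-6)<30)&(P[...,2]>86)&(P[...,2]<104)
    q=P[m]; c0=q[:,:2].mean(0); u,s_,vt=np.linalg.svd(q[:,:2]-c0,full_matrices=False); print(n,len(q),c0,np.arctan2(vt[0][1],vt[0][0])%np.pi, cv2.minAreaRect(q[:,:2].astype(np.float32)))
    m=(P[...,2]>20)&(P[...,1]<-30)&(P[...,1]>-120)&(abs(P[...,0]-495)<30)
    q=P[m]
    for y in range(-120,-30,10):
        k=(q[:,1]>=y)&(q[:,1]<y+10)
        if k.any(): print(y,k.sum(),q[k].mean(0).round(1))
print('expected bar', (phi+np.pi/2)%np.pi)
```

```text
t 11.475 pos [502.69   6.89 186.45] phi 1.3444 j6 -1.553 F [-0.08 -0.16  0.24] T [-0.041 -0.003  0.03 ] gap 35.0 toolx [ 4.9e-03 -9.0e-04 -1.0e+00]
wrist 650 [499.95874899   7.89055659] 2.8988887098884897 ((501.89703369140625, 7.589850902557373), (11.74629020690918, 45.79347229003906), 76.8753433227539)
-100 132 [491.5 -92.9  75.3]
-90 237 [492.1 -85.1  70.8]
-80 211 [492.8 -75.4  64.8]
-70 127 [494.2 -65.   58.2]
-60 250 [486.4 -53.  164.1]
-50 3547 [482.5 -43.8 257.3]
-40 7004 [488.8 -36.2 251. ]
wrist 659 [499.94427753   7.92653729] 2.9023365824624476 ((501.7207336425781, 7.642399311065674), (11.702947616577148, 45.44890213012695), 76.70539093017578)
-100 131 [492.3 -92.9  75.2]
-90 244 [491.7 -85.1  70.7]
-80 210 [492.9 -75.4  64.8]
-70 134 [494.1 -65.   58.3]
-60 239 [486.3 -53.  161.4]
-50 3506 [481.9 -43.8 255.9]
-40 7012 [488.2 -36.1 250.4]
top 37 [485.57555435  10.47202188] 2.6010717683221625 ((485.4483947753906, 10.687183380126953), (11.24317741394043, 12.270950317382812), 70.41895294189453)
-80 23 [492.5 -73.6  63.5]
-70 32 [494.6 -65.3  58.4]
-60 92 [504.8 -53.2 382.5]
-50 376 [496.4 -44.1 447.7]
-40 530 [491.6 -34.9 462.1]
expected bar 2.915160123897936
```

View pics/r_wrist.png

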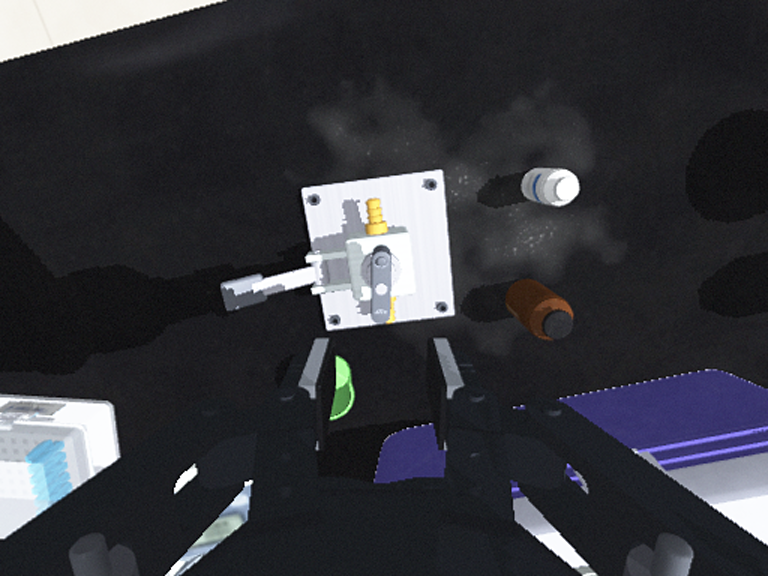

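Emit:
{"fn": "play_rows", "kwargs": {
  "moves": [
    {"x":0,"y":-4,"z":0.45,"yaw":0,"jaw":0},
    {"x":0,"y":-8.2,"z":0.9,"yaw":0,"jaw":0},
    {"x":3,"y":-8.25,"z":0.9,"yaw":0,"jaw":0},
    {"x":7,"y":-8.25,"z":0.9,"yaw":0,"jaw":0},
    {"x":9.6,"y":-8.25,"z":0.9,"yaw":0,"jaw":0},
    {"x":9.6,"y":-8.25,"z":0.9,"yaw":0,"jaw":0}
  ]
}}

```text
t: 12.38
position: [489.3, -74.5, 85.8]
tool_rot: [2.964, 1.563, 2.737]
contact_force: [-0.5, -0.0, -0.5]
finger_gap: 0.003
```

Run:
```python
from st import *
st()
f=robot.grab_frame('wrist'); save(f,'w6.png')
```

```text
t 12.375 pos [489.33 -74.52  85.8 ] phi 1.3439 j6 -1.722 F [-0.5  -0.05 -0.53] T [-0.004  0.003  0.001] gap 0.3 toolx [-0.0068  0.0029 -1.    ]
```

View pics/w6.png

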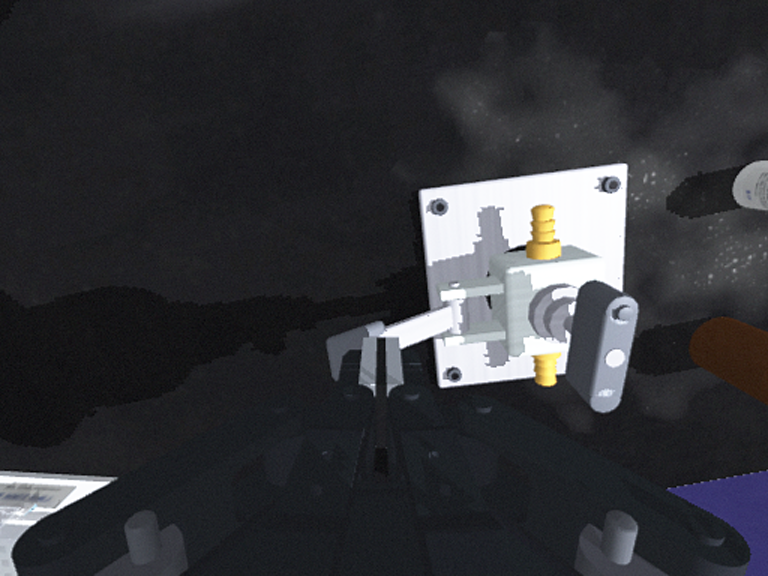

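Emit:
{"fn": "play_rows", "kwargs": {
  "moves": [
    {"x":0.5,"y":0,"z":0.35,"yaw":0,"jaw":0},
    {"x":1.2,"y":0,"z":0.35,"yaw":0,"jaw":0},
    {"x":2.0,"y":0,"z":0.35,"yaw":0,"jaw":0},
    {"x":2.8,"y":0,"z":0.35,"yaw":0,"jaw":0},
    {"x":3.5,"y":0,"z":0.35,"yaw":0,"jaw":0},
    {"x":4.0,"y":0,"z":0.35,"yaw":0,"jaw":0},
    {"x":4.0,"y":0,"z":0.35,"yaw":0,"jaw":0}
  ]
}}

```text
t: 13.3
position: [493.4, -75.4, 46.6]
tool_rot: [2.925, 1.565, 2.698]
contact_force: [-0.6, -0.6, -0.7]
finger_gap: 0.001
```

Run:
```python
from st import *
st()
f=robot.grab_frame('wrist'); save(f,'w7.png'); st()
```

```text
t 13.3 pos [493.39 -75.42  46.6 ] phi 1.3439 j6 -1.721 F [-0.61 -0.62 -0.7 ] T [ 0.022 -0.039  0.034] gap 0.1 toolx [-0.0048  0.0023 -1.    ]
t 13.35 pos [493.36 -75.34  46.76] phi 1.3439 j6 -1.721 F [ 0.25 -0.    0.56] T [-0.021  0.008 -0.006] gap 0.0 toolx [-0.0048  0.0023 -1.    ]
```

View pics/w7.png

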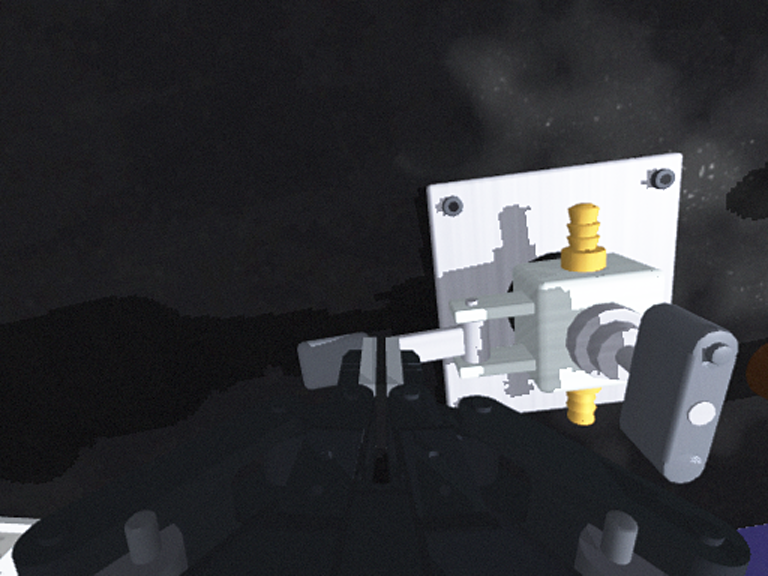

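Emit:
{"fn": "play_rows", "kwargs": {
  "moves": [
    {"x":0.2,"y":0,"z":0,"yaw":0,"jaw":0},
    {"x":0.4,"y":0,"z":0,"yaw":0,"jaw":0},
    {"x":0.55,"y":0,"z":0,"yaw":0,"jaw":0},
    {"x":0.55,"y":0,"z":0,"yaw":0,"jaw":0}
  ]
}}

```text
t: 13.85
position: [493.3, -75.3, 41.2]
tool_rot: [2.904, 1.565, 2.677]
contact_force: [0.8, -1.2, 1.4]
finger_gap: 0.004
```

Run:
```python
from st import *
st()
```

```text
t 13.85 pos [493.31 -75.31  41.18] phi 1.3438 j6 -1.721 F [ 0.8  -1.19  1.39] T [-0.167  0.    -0.027] gap 0.4 toolx [-0.0049  0.0025 -1.    ]
```

Emit:
{"fn": "play_rows", "kwargs": {
  "moves": [
    {"x":0.1,"y":0,"z":0,"yaw":0,"jaw":0},
    {"x":0.1,"y":0,"z":0,"yaw":0,"jaw":0}
  ]
}}

```text
t: 14.1
position: [493.7, -75.4, 40.8]
tool_rot: [2.854, 1.566, 2.627]
contact_force: [-0.7, -0.2, 7.3]
finger_gap: 0.003
```

Run:
```python
from st import *
st()
```

```text
t 14.1 pos [493.72 -75.37  40.8 ] phi 1.3438 j6 -1.721 F [-0.65 -0.19  7.25] T [-0.171  0.012 -0.01 ] gap 0.2 toolx [-0.0038  0.0021 -1.    ]
```

Contact is stiffening at 40.8 mm, so the lever should be near its stop. I'll press a little more to be sure.

Emit:
{"fn": "play_rows", "kwargs": {
  "moves": [
    {"x":0.12,"y":0,"z":0,"yaw":0,"jaw":0},
    {"x":0.18,"y":0,"z":0,"yaw":0,"jaw":0},
    {"x":0.18,"y":0,"z":0,"yaw":0,"jaw":0}
  ]
}}

```text
t: 14.48
position: [494.5, -75.5, 40.5]
tool_rot: [2.601, 1.569, 2.374]
contact_force: [-1.7, -0.2, 14.3]
finger_gap: -0.002
```

Run:
```python
from st import *
st()
```

```text
t 14.475 pos [494.51 -75.45  40.53] phi 1.344 j6 -1.721 F [-1.69 -0.24 14.32] T [0.032 0.154 0.036] gap -0.2 toolx [-0.0015  0.0014 -1.    ]
```

Emit:
{"fn": "play_rows", "kwargs": {
  "moves": [
    {"x":-1,"y":0,"z":0,"yaw":0,"jaw":0},
    {"x":-4,"y":0,"z":0,"yaw":0,"jaw":0},
    {"x":-9,"y":0,"z":0,"yaw":0,"jaw":0},
    {"x":-14,"y":0,"z":0,"yaw":0,"jaw":0},
    {"x":-16,"y":-5,"z":-2,"yaw":0,"jaw":0},
    {"x":-18,"y":-11,"z":-6,"yaw":0,"jaw":0},
    {"x":-18,"y":-17,"z":-9,"yaw":0,"jaw":0},
    {"x":-18,"y":-22,"z":-9,"yaw":0,"jaw":0},
    {"x":-18,"y":-22,"z":-9,"yaw":0,"jaw":0}
  ]
}}

```text
t: 15.6
position: [356.6, -273.7, 220.9]
tool_rot: [-1.616, 1.57, -1.85]
contact_force: [-0.5, 0.5, 0.3]
finger_gap: 0.0
```

Run:
```python
from st import *
st()
f=robot.grab_frame('top'); P=cloud(f)
c=f['pixels'][150:300,200:400]; cv2.imwrite('pics/topf.png',cv2.resize(c[:,:,::-1],None,fx=4,fy=4,interpolation=cv2.INTER_CUBIC))
m=(np.hypot(P[...,0]-501,P[...,1]-6)<30)&(P[...,2]>86)&(P[...,2]<110)
q=P[m]; c0=q[:,:2].mean(0); u,s_,vt=np.linalg.svd(q[:,:2]-c0,full_matrices=False); print(len(q),c0,np.arctan2(vt[0][1],vt[0][0])%np.pi)
m=(P[...,2]>20)&(P[...,1]<-30)&(P[...,1]>-130)&(abs(P[...,0]-495)<30)
q=P[m]
for y in range(-130,-30,10):
    k=(q[:,1]>=y)&(q[:,1]<y+10)
    if k.any(): print(y,k.sum(),q[k].mean(0).round(1))
for th in ['small_bottle','drop_bottle','cup']:
    for q in robot.recognise(th,f)[:1]: print(th,round(q['confidence'],2),c2w(f,q['at']).round(1))
```

```text
t 15.6 pos [ 356.61 -273.73  220.89] phi 1.3373 j6 -2.241 F [-0.48  0.54  0.34] T [0.049 0.026 0.013] gap 0.0 toolx [-2.e-04 -6.e-04 -1.e+00]
135 [500.90809088   6.65946038] 2.8955763871050855
-110 33 [ 490.8 -104.    40.9]
-100 46 [491.  -95.3  41. ]
-90 49 [492.1 -84.8  41. ]
-80 25 [493.4 -75.   40.7]
-70 27 [494.2 -65.5  41.1]
-60 29 [494.7 -55.7  41.5]
-50 54 [497.1 -43.9  42.9]
-40 65 [496.8 -35.3  43. ]
small_bottle 0.81 [554.6 113.4  57.5]
drop_bottle 0.46 [471.  133.9  46. ]
cup 0.86 [603.4 -66.2   7.6]
```

View pics/topf.png

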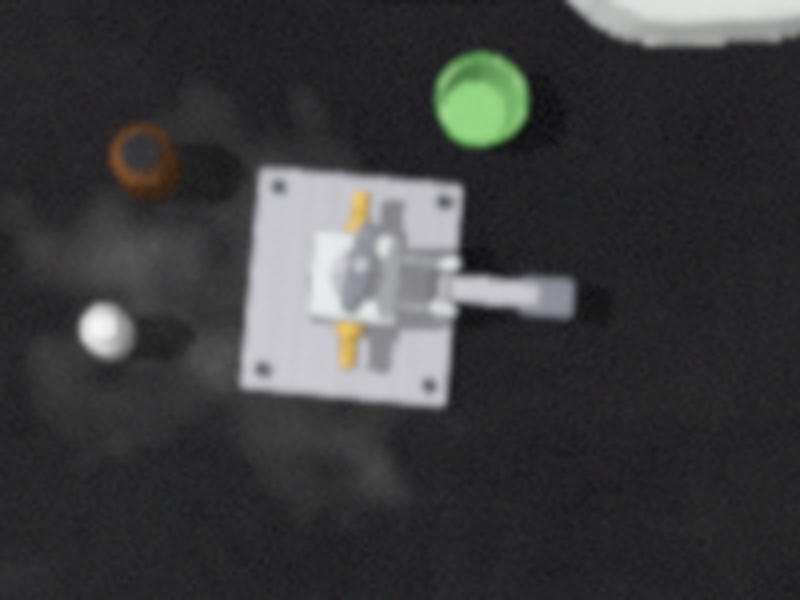

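The lever lies flat at about z 41 mm along its length. The bar points at about 2.90 rad as planned. The bottles at crop pixels (145,160) and (107,331) and the cup at (482,100) have not moved.

Run:
```python
from h import *
print(robot.hand_in())
```

```text
the job is handed in; nothing more can be done
None
```

The job is done and handed in at about 16 s, well inside the 72 s limit; no verdict was reported.

- **Screwing in:** I turned the knob clockwise about 1.2 rad until the torque jumped from about 0.03 to 0.32 N m. That puts the valve twist at about 0.1 rad (6°), and the wrist picture shows it roughly the same.
- **Backing off:** I backed it off by what I worked out as a quarter turn from the bottom. After release the wrist camera put the bar at 2.900 rad and the top camera at 2.896 rad. The quarter turn called for about 2.907 rad. The bottom angle is worked out from torque over mount stiffness, so it is good to about 0.01–0.02 rad.
- **Locking lever:** I pressed it onto its stop with 14 N at a tip height of 40.5 mm. The last top picture shows it flat, about 41 mm high along the arm and pad.
- **Bottles and cup:** they sit at the same pixels as before. The network positions agree within its error, though its confidence for the drop bottle was only 0.46.
- **Arm:** it is withdrawn and touching nothing.

No check failed.

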